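Move the row of sockets to the storage rack in the same order

TASK

Three wrench sockets stand in working order in the black trays of the wooden rack. Move them to the grey trays of the aluminium rack, one upright in the middle of each, keeping their order as counted from each rack's tall wooden end post: the socket nearest the post in the wooden rack goes nearest the post in the aluminium rack, and so on. Keep them upright on the way, and set each one down: do not drop it or let it topple.

Things in the scene. Friction and masses are not known exactly. Their poses are not given: they have to be found in the camera images.
- socket_deep: deep wrench socket: plain upright steel cylinder, 28 mm diameter, 70 mm tall, 0.2 kg: the tallest and, for its full height, slim. Origin at the centre of its underside, z axis up along its axis; round, so its yaw does not matter; a dark square in the middle of its top.
- socket_wide: wide wrench socket: plain upright steel cylinder, 46 mm diameter, 50 mm tall, 0.28 kg: the broadest and shortest. Origin at the centre of its underside, z axis up along its axis; round, so its yaw does not matter; a dark square in the middle of its top.
- socket_stepped: stepped wrench socket: steel, a foot 38 mm in diameter and 22 mm tall, then a neck 24 mm in diameter up to 62 mm; 0.2 kg. Grip it by the neck. Origin at the centre of its underside, z axis up along its axis; round, so its yaw does not matter; a dark square in the middle of its top.
- layout_tray_deep: black tray of the wooden rack where socket_deep starts, fixed; square open tray, 72 mm outside, 66 inside, 10 high, floor 4 thick (z = 0.016); origin at the centre of its underside. Trays lie in a row along their own y, pitch 86 mm. +y points to this rack's tall post, at its left end seen from the robot, 142 mm from the middle tray. Rack on either side, yaw within 0.4 rad.
- layout_tray_wide: black tray of the wooden rack where socket_wide starts, fixed; square open tray, 72 mm outside, 66 inside, 10 high, floor 4 thick (z = 0.016); origin at the centre of its underside. Trays lie in a row along their own y, pitch 86 mm. +y points to this rack's tall post, at its left end seen from the robot, 142 mm from the middle tray. Rack on either side, yaw within 0.4 rad.
- layout_tray_stepped: black tray of the wooden rack where socket_stepped starts, fixed; square open tray, 72 mm outside, 66 inside, 10 high, floor 4 thick (z = 0.016); origin at the centre of its underside. Trays lie in a row along their own y, pitch 86 mm. +y points to this rack's tall post, at its left end seen from the robot, 142 mm from the middle tray. Rack on either side, yaw within 0.4 rad.
- store_tray_a: one of three like grey trays of the aluminium rack, empty at the start, fixed; square open tray, 72 mm outside, 66 inside, 10 high, floor 4 thick (z = 0.016); origin at the centre of its underside. Trays lie in a row along their own y, pitch 86 mm. The letters a, b, c say nothing of the place in the row. Rack on either side of the bench, yaw within 0.4 rad.
- store_tray_b: one of three like grey trays of the aluminium rack, empty at the start, fixed; square open tray, 72 mm outside, 66 inside, 10 high, floor 4 thick (z = 0.016); origin at the centre of its underside. Trays lie in a row along their own y, pitch 86 mm. The letters a, b, c say nothing of the place in the row. Rack on either side of the bench, yaw within 0.4 rad.
- store_tray_c: one of three like grey trays of the aluminium rack, empty at the start, fixed; square open tray, 72 mm outside, 66 inside, 10 high, floor 4 thick (z = 0.016); origin at the centre of its underside. Trays lie in a row along their own y, pitch 86 mm. The letters a, b, c say nothing of the place in the row. Rack on either side of the bench, yaw within 0.4 rad.
- store_post: tall wooden end post of the aluminium rack, fixed at one end of it, left or right: 70 x 22 mm, 60 mm tall; origin at the centre of its underside (z = 0.012). It stands in line with the trays, 56, 142 and 228 mm from the centres of the first, second and third grey tray. The other end has a flat cap 8 mm tall.

How it is judged:
By the outcome, as a careful person would: the job done as asked, in the order asked, and still so for the second after the job is handed in, with the robot touching nothing.
It also fails if it takes over 88 s, if anything falls off the work surface, if the arm or the gripper's body presses on something with over 40 N, if the wrist force passes 120 N, or if a joint passes its speed limit or range.

ROBOT

A 6-joint arm with a two-finger parallel gripper is mounted at the origin on the work surface. World frame = base frame: x ahead of the robot, y to its left, z up, the work surface at z = 0. Lengths are in m, angles in rad, forces in N, time in s.
With the tool pointing down it reaches from about 0.425 to 0.925 m from the base axis. Payload 12.5 kg.
Tool frame: the origin (TCP) lies at the very end of the fingers, on their centre line; the grasp point (between the pads) lies 19 mm behind it; z points along the fingers, y is the direction in which the jaws open and shut (so a half turn about z gives the same grasp; the last joint's range is limited). The gripper opens to 85 mm and grips with 20 to 120 N. Pads are 22 mm wide; open, the fingers measure 114 mm over their backs; the gripper's body (76 mm by 85 mm) begins 54 mm behind the grasp point. The pads swing forward as they close: fully open they stand 13 mm farther back than shut.
Start: joints at [-1.264, 0.491, 1.559, -0, 1.092, -0.106], TCP at [0.251, -0.573, 0.231] pointing down, gripper open.
Joint ranges: [-3.1, 3.1], [-0.84, 2.19], [0.05, 2.79], [-1.13, 4.28], [0.06, 2.93], [-2.69, 2.69]. Speed limits (rad/s): [2.22, 2.22, 2.79, 3.14, 3.14, 3.14].

INTERFACE

Orientations are given as a unit quaternion [x, y, z, w].
In Python, from rig import robot gives the robot as it stands.
- The arm moves only by the tool move_arm, never from a script. Its argument "plan" is one flat list of numbers, 7 for each row, row after row: the turn, a rotation vector about the world's x, y, z in rad, then the shift along the world's x, y, z in cm, then the opening, from -1 (shut) to 1 (fully open), so that 0 is half open. A call has 1 to 5 rows; each row is the pose to reach, as a shift and turn from the pose commanded when the call began; what a row does not reach only later rows make up. A row lasts 1/12 s, in which the tool goes at most 41.7 mm and 7.16 degrees, less where a joint would pass 70% of its speed; a pose out of reach is approached as far as the arm can. A call with a gripper value outside its range is refused whole. The fingers move at their own pace and stop on an object; the grip force is fixed at half the most. Time passes only in rows, so rows that repeat a pose let the fingers close. It gives the time, the measured TCP pose, the force and the opening at its end, in the units of the state.
- robot.state(): the state, without advancing time (a new reading comes with each control period).
- robot.snapshot(name): name is "scene" or "top"; returns a dict with "img" (384x512x3 uint8, red, green, blue), "fov_y" (degrees; the focal length in pixels is half the picture's height over the tangent of half this angle, whatever the lens; pixels are square), "cx", "cy" (the principal point, pixels), "R" (3x3) and "t" (3): a world point X has camera coordinates R X + t. Camera axes: x right, y down, z forward; pixel columns grow to the right and rows downward; lengths in m; the calibration is good to about 2 mm. A picture is of the moment at which its call begins. There is no depth.
- robot.job_done(): hands the job in, once; it reports no verdict.
Trained networks look in a picture, given as the dict that the camera call returned (one of the last four; its "shot" number tells which), for a name from the list of things; names that differ only in an ending like _2 or _b are one class to them, and where a whole thing is asked for, a point or a joint stands for the part that bears it (a point fixed in the world has none). Each returns a list of dicts, best first, with "conf" (0 to 1); they miss things now and then, are a little off and sometimes report something else, mostly with a low value. They report only what shows in the picture. A call takes as long as a camera call.
- robot.silhouettes(thing, picture): "region" (384x512 bool, what is visible of it) and "at" ([row, column] in pixels, amid what is visible of it).
The state is a dict: "t": time; "qpos": joint angles; "joint_vel": joint speeds; "joint_torque": joint torques, N m; "eef_pos": TCP position; "ee_rot": TCP orientation; "contact_force": force on the tool from outside, world axes, zero at the start; "moment": the same for the moment, N m; "finger_gap": finger opening in m.
Only numpy, scipy, OpenCV 4.12 (cv2) and the standard library are available. Lean on these libraries where they do the work, as an engineer would, in place of code of your own. Each camera call takes 0.05 s, during which the arm holds its last target.

## Working session

There is one attempt and no reset: what is moved stays moved. The work goes in short steps, Python scripts to look and compute and a tool call to move; the robot and the scene stay as the last step left them, time stands still between calls to the robot, and variables do not carry over. Pictures are saved under pics/ and viewed, and the job is handed in when it is done.

Besides the shell and the picture viewer there is one more tool, called as a command line: name --argument value ..., lists and objects as JSON in quotes. move_arm: Moves the arm, as the interface text tells. Its arguments: {"type":"object","properties":{"plan":{"type":"array"}},"required":["plan"]}

```bash
mkdir -p pics; ls; python3 - <<'E'
from rig import robot
import cv2,numpy as np
for n in("scene","top"):
    p=robot.snapshot(n)
    cv2.imwrite(f"pics/{n}0.png",p["img"][:,:,::-1])
    print(n,p["fov_y"],p["cx"],p["cy"],np.round(p["R"],3).tolist(),np.round(p["t"],3).tolist(),p["shot"])
    for th in("socket_deep","socket_wide","socket_stepped","layout_tray_deep","store_tray_a","store_post"):
        print(th,[(round(d["conf"],2),np.round(d["at"]).tolist(),int(d["region"].sum())) for d in robot.silhouettes(th,p)])
print(robot.state())
E
```

```text
pics
scene 48.963279541610454 254.1670334849764 195.20531690919452 [[0.478, 0.878, 0.022], [0.532, -0.27, -0.802], [-0.699, 0.395, -0.596]] [-0.257, -0.239, 1.39] 1
socket_deep [(0.73, [180.0, 334.0], 301)]
socket_wide [(0.92, [194.0, 309.0], 444), (0.29, [204.0, 299.0], 317)]
socket_stepped [(0.55, [178.0, 373.0], 274)]
layout_tray_deep [(0.88, [194.0, 340.0], 400)]
store_tray_a [(0.77, [228.0, 164.0], 841), (0.76, [216.0, 196.0], 705), (0.57, [250.0, 127.0], 945)]
store_post [(0.85, [249.0, 103.0], 626)]
top 44.93440551559738 258.09472439729103 195.73211794586308 [[-0.029, -0.999, -0.017], [-0.991, 0.031, -0.131], [0.132, 0.013, -0.991]] [0.025, 0.512, 1.021] 2
socket_deep [(0.66, [170.0, 169.0], 222)]
socket_wide [(0.74, [172.0, 202.0], 403), (0.33, [179.0, 419.0], 596)]
socket_stepped [(0.82, [169.0, 128.0], 285)]
layout_tray_deep [(0.82, [180.0, 171.0], 781), (0.17, [177.0, 138.0], 716)]
store_tray_a [(0.68, [187.0, 392.0], 1042), (0.55, [194.0, 356.0], 973)]
store_post [(0.62, [176.0, 420.0], 545), (0.22, [170.0, 202.0], 404)]
{'t': 0.7, 'qpos': array([-1.26360687e+00,  4.90883340e-01,  1.55891027e+00, -2.21106229e-05,
        1.09167751e+00, -1.05578393e-01]), 'joint_vel': array([ 0.00065876, -0.00297425,  0.00023748, -0.00017413,  0.00053464,
        0.00155268]), 'joint_torque': array([-2.19649475e-03, -6.18149400e+01, -2.61823350e+01, -2.93704206e-04,
        2.80949171e-04,  2.48989727e-05]), 'eef_pos': array([ 0.25074971, -0.57251117,  0.23133376]), 'ee_rot': array([ 9.78777279e-01,  2.04926898e-01, -3.64582987e-06,  6.14447729e-05]), 'contact_force': array([-0.46169449,  1.07004373,  0.01422263]), 'moment': array([ 0.02246583, -0.04378606, -0.02421799]), 'finger_gap': 0.08522157325485141}
```

View pics/scene0.png

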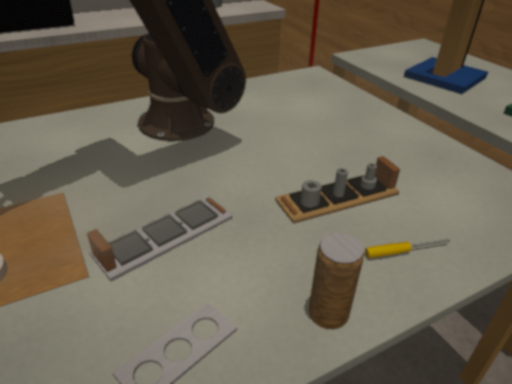

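View pics/top0.png

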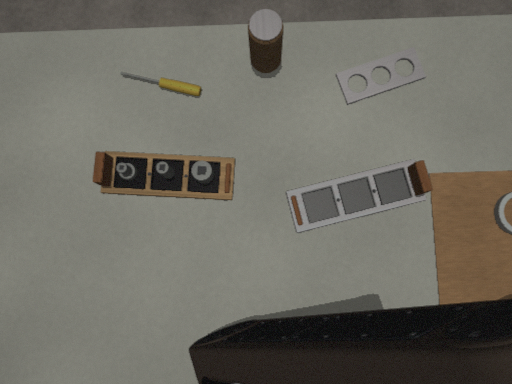

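The sockets stand, counted from the wooden post (image left), stepped (col 125), deep (col 165) and wide (col 202). The aluminium rack's post is at its right end in the top view (col 420, row 178), and its trays are at about cols 320, 356 and 392. Next I'll fit poses.

```bash
cat > h.py <<'E'
import numpy as np,cv2
from scipy.optimize import minimize
S={"socket_deep":[(14,0,70)],"socket_wide":[(23,0,50)],"socket_stepped":[(19,0,22),(12,22,62)]}
def proj(p,X):
    c=np.asarray(X)@np.array(p["R"]).T+p["t"]
    f=192/np.tan(np.radians(p["fov_y"]/2))
    return c[:,:2]/c[:,2:]*f+[p["cx"],p["cy"]]
K=4
def fill(p,Xs):
    m=np.zeros((384*K,512*K),np.uint8)
    for X in Xs:
        h=cv2.convexHull(((proj(p,X)+.5)*K-.5).astype(np.float32))
        cv2.fillConvexPoly(m,np.round(h*16).astype(np.int32),1,shift=4)
    return cv2.resize(m.astype(np.float32),(512,384),interpolation=cv2.INTER_AREA)
def cyl(name,x,y,z0=.016):
    a=np.linspace(0,2*np.pi,40); o=[]
    for r,l,h in S[name]:
        o.append(np.array([[x+r/1e3*np.cos(t),y+r/1e3*np.sin(t),z0+z/1e3] for z in(l,h) for t in a]))
    return o
def box(x,y,yaw,cx,cy,hx,hy,z0,z1):
    c,s=np.cos(yaw),np.sin(yaw)
    return np.array([[x+c*(cx+i*hx)-s*(cy+j*hy),y+s*(cx+i*hx)+c*(cy+j*hy),z] for i in(-1,1) for j in(-1,1) for z in(z0,z1)])
def iou(m,r):
    r=r.astype(np.float32); return np.minimum(m,r).sum()/np.maximum(m,r).sum()
def ground(p,at,z):
    R=np.array(p["R"]);f=192/np.tan(np.radians(p["fov_y"]/2))
    d=R.T@np.array([(at[1]-p["cx"])/f,(at[0]-p["cy"])/f,1]);o=-R.T@np.array(p["t"])
    return o+d*(z-o[2])/d[2]
def fit(fn,x0,st):
    x0=np.array(x0,float);st=np.array(st)
    r=minimize(lambda u:fn(x0+u*st),np.zeros(len(x0)),method="Nelder-Mead",options=dict(initial_simplex=np.vstack([np.zeros(len(x0)),np.eye(len(x0))]),xatol=.01,fatol=1e-5))
    return x0+r.x*st,r.fun
E
cat > m.py <<'E'
from rig import robot
from h import *
P={n:robot.snapshot(n) for n in("top","scene")}
D={(n,th):robot.silhouettes(th,P[n]) for n in P for th in list(S)+["layout_tray_deep","layout_tray_wide","layout_tray_stepped","store_tray_a","store_post"]}
for th in S:
    for vs in(["top"],["scene"],["top","scene"]):
        rs=[(P[v],D[v,th][0]["region"]) for v in vs if D[v,th]]
        if not rs: continue
        g=ground(rs[0][0],D[vs[0],th][0]["at"],.045)
        print(th,vs,fit(lambda u:-sum(iou(fill(p,cyl(th,*u)),r) for p,r in rs)/len(rs),g[:2],[.01,.01]))
for k,d in D.items():
    if "socket" in k[1]: continue
    for e in d: print(k,round(e["conf"],2),np.round(e["at"]),np.round(ground(P[k[0]],e["at"],.04 if 'post' in k[1] else .018),4))
import pickle;pickle.dump((P,D),open("d.pkl","wb"))
E
python3 m.py
```

```text
socket_deep ['top'] (array([0.57468656, 0.21533666]), np.float64(-0.80811607837677))
socket_deep ['scene'] (array([0.57751984, 0.21967459]), np.float64(-0.9289107918739319))
socket_deep ['top', 'scene'] (array([0.57714939, 0.21915353]), np.float64(-0.8452239036560059))
socket_wide ['top'] (array([0.5708975 , 0.13216722]), np.float64(-0.8774393796920776))
socket_wide ['scene'] (array([0.57284288, 0.13518962]), np.float64(-0.9272522926330566))
socket_wide ['top', 'scene'] (array([0.57193691, 0.13443284]), np.float64(-0.8800982236862183))
socket_stepped ['top'] (array([0.58010834, 0.30824682]), np.float64(-0.8777709007263184))
socket_stepped ['scene'] (array([0.58219843, 0.31154211]), np.float64(-0.8865221738815308))
socket_stepped ['top', 'scene'] (array([0.58155946, 0.31088738]), np.float64(-0.8544926643371582))
('top', 'layout_tray_deep') 0.82 [181. 168.] [0.5566 0.2181 0.018 ]
('top', 'layout_tray_wide') 0.92 [184. 209.] [0.5459 0.1219 0.018 ]
('top', 'layout_tray_stepped') 0.93 [179. 137.] [0.5622 0.2898 0.018 ]
('top', 'store_tray_a') 0.86 [204. 321.] [ 0.4905 -0.1344  0.018 ]
('top', 'store_tray_a') 0.57 [185. 393.] [ 0.5296 -0.3012  0.018 ]
('top', 'store_tray_a') 0.55 [194. 357.] [ 0.5117 -0.2184  0.018 ]
('top', 'store_post') 0.58 [177. 418.] [ 0.544  -0.3518  0.04  ]
('scene', 'layout_tray_deep') 0.64 [195. 336.] [0.5815 0.2097 0.018 ]
('scene', 'layout_tray_wide') 0.84 [208. 301.] [0.5859 0.1003 0.018 ]
('scene', 'layout_tray_stepped') 0.59 [188. 362.] [0.5863 0.2877 0.018 ]
('scene', 'store_tray_a') 0.89 [229. 162.] [ 0.5068 -0.2183  0.018 ]
('scene', 'store_tray_a') 0.69 [214. 197.] [ 0.4938 -0.1292  0.018 ]
('scene', 'store_tray_a') 0.58 [246. 128.] [ 0.5266 -0.2978  0.018 ]
('scene', 'store_post') 0.94 [249. 102.] [ 0.5355 -0.3496  0.04  ]
```

```bash
cat > s.py <<'E'
import pickle
from h import *
P,D=pickle.load(open("d.pkl","rb"))
def cost(u,vs,post=True,full=True):
    c=[]
    for v in vs:
        un=np.zeros((384,512),bool)
        for e in D[v,"store_tray_a"]:
            if e["conf"]>.4: un|=e["region"]
        c.append(iou(fill(P[v],[box(*u,0,k*.086,.036,.036,.012,.022) for k in(-1,0,1)]),un))
        if post and D[v,"store_post"]: c.append(iou(fill(P[v],[box(*u,0,-.142,.035,.011,.012,.072)]),D[v,"store_post"][0]["region"]))
    return -np.mean(c)
for vs in(["top"],["scene"],["top","scene"]):
    for post in(False,True):
        print(vs,post,fit(lambda u:cost(u,vs,post),[.512,-.218,.22],[.01,.01,.05]))
u,_=fit(lambda u:cost(u,["top","scene"]),[.512,-.218,.22],[.01,.01,.05])
xy={"socket_deep":(.577,.219),"socket_wide":(.572,.134),"socket_stepped":(.5815,.3108)}
ims=[]
for v in P:
    im=cv2.resize(P[v]["img"][:,:,::-1],None,fx=3,fy=3,interpolation=cv2.INTER_CUBIC).copy()
    def dr(X,c):
        for x in X:
            h=cv2.convexHull(((proj(P[v],x)+.5)*3-.5).astype(np.float32));cv2.polylines(im,[np.round(h).astype(int)],True,c,1,cv2.LINE_AA)
    for k in(-1,0,1): dr([box(*u,0,k*.086,.033,.033,.022,.022)],(0,0,255)); dr([box(*u,0,k*.086,.001,.001,.016,.016)],(0,255,255))
    dr([box(*u,0,-.142,.035,.011,.012,.072)],(0,255,0))
    for s in xy: dr(cyl(s,*xy[s]),(0,255,255))
    c=[(270,690,400,850),(840,450,1320,720)] if v=="top" else [(800,430,1210,660),(240,560,720,830)]
    for a in c: ims.append(cv2.resize(im[a[1]:a[3],a[0]:a[2]] if v=="scene" or a[0]>800 else im[430:620,270:720],(400,300)))
cv2.imwrite("pics/ov.png",np.vstack([np.hstack(ims[:2]),np.hstack(ims[2:])]))
E
python3 s.py
```

```text
['top'] False (array([ 0.51082519, -0.21653091,  0.21986885]), np.float64(-0.9551258087158203))
['top'] True (array([ 0.51076146, -0.21660921,  0.21864488]), np.float64(-0.939843475818634))
['scene'] False (array([ 0.51033313, -0.21250275,  0.22330909]), np.float64(-0.9205806255340576))
['scene'] True (array([ 0.51104714, -0.21321086,  0.21482955]), np.float64(-0.9174004197120667))
['top', 'scene'] False (array([ 0.51068878, -0.21521582,  0.22215695]), np.float64(-0.9130699634552002))
['top', 'scene'] True (array([ 0.51062616, -0.21470287,  0.21752475]), np.float64(-0.9011541604995728))
```

View pics/ov.png

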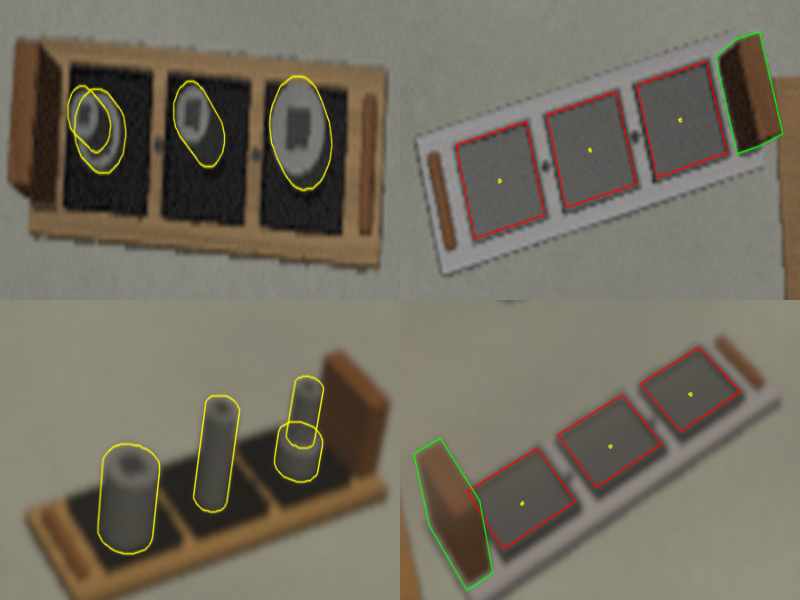

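Both overlays match. Order from the post: stepped → right tray (0.5295, -0.299), deep → middle (0.511, -0.215), wide → left (0.492, -0.131). I'll start with the stepped socket.

move_arm --plan '[0, 0, 0.11, 2, 2.9, 0, 1, 0, 0, 0.22, 4, 5.8, 0, 1, 0, 0, 0.33, 6, 8.7, 0, 1, 0, 0, 0.44, 8, 11.6, 0, 1, 0, 0, 0.55, 10, 14.5, 0, 1]'

```text
t: 2.02
eef_pos: [0.3514, -0.4261, 0.2314]
ee_rot: [0.885, 0.465, 0.0, 0.0]
contact_force: [0.5, -0.6, -0.2]
finger_gap: 0.0857
```

move_arm --plan '[0, 0, 0.11, 2, 2.9, 0, 1, 0, 0, 0.22, 4, 5.8, 0, 1, 0, 0, 0.33, 6, 8.7, 0, 1, 0, 0, 0.44, 8, 11.6, 0, 1, 0, 0, 0.55, 10, 14.5, 0, 1]'

```text
t: 2.43
eef_pos: [0.4515, -0.281, 0.2315]
ee_rot: [0.725, 0.688, 0.0, 0.0]
contact_force: [0.8, 0.2, 0.4]
finger_gap: 0.0849
```

move_arm --plan '[0, 0, 0, 1, 3.4, 0, 1, 0, 0, 0, 2, 6.8, 0, 1, 0, 0, 0, 3, 10.2, 0, 1, 0, 0, 0, 4, 13.6, 0, 1, 0, 0, 0, 5, 17, 0, 1]'

```text
t: 2.85
eef_pos: [0.501, -0.1108, 0.2315]
ee_rot: [0.727, 0.686, 0.0, 0.0]
contact_force: [0.1, -0.4, -0.1]
finger_gap: 0.0853
```

move_arm --plan '[0, 0, 0, 0.8, 3.4, 0, 1, 0, 0, 0, 1.6, 6.8, 0, 1, 0, 0, 0, 2.4, 10.2, 0, 1, 0, 0, 0, 3.2, 13.6, 0, 1, 0, 0, 0, 4, 17, 0, 1]'

```text
t: 3.27
eef_pos: [0.5409, 0.0593, 0.2315]
ee_rot: [0.727, 0.686, 0.0, 0.0]
contact_force: [1.3, -0.8, 0.8]
finger_gap: 0.0857
```

move_arm --plan '[0, 0, 0, 0.8, 3.4, 0, 1, 0, 0, 0, 1.6, 6.8, 0, 1, 0, 0, 0, 2.4, 10.2, 0, 1, 0, 0, 0, 3.2, 13.6, 0, 1, 0, 0, 0, 4, 17, 0, 1]'

```text
t: 3.68
eef_pos: [0.5809, 0.2293, 0.2314]
ee_rot: [0.727, 0.686, 0.0, 0.0]
contact_force: [0.1, -0.7, 0.2]
finger_gap: 0.0852
```

move_arm --plan '[0, 0, 0, 0, 3, 0, 1, 0, 0, 0, 0, 6, 0, 1, 0, 0, 0, 0, 8.2, 0, 1, 0, 0, 0, 0, 8.2, -3, 1, 0, 0, 0, 0, 8.2, -6, 1]'

```text
t: 4.1
eef_pos: [0.581, 0.3113, 0.1718]
ee_rot: [0.727, 0.687, 0.002, 0.001]
contact_force: [-0.0, 0.0, -0.2]
finger_gap: 0.0855
```

```bash
python3 - <<'E'
from rig import robot
import cv2,numpy as np
p=robot.snapshot("scene");q=robot.snapshot("top")
a=cv2.resize(p["img"][100:250,220:420],(600,450))[:,:,::-1];b=q["img"][100:250,80:280]
cv2.imwrite("pics/a1.png",a);cv2.imwrite("pics/b1.png",cv2.resize(b,(600,450))[:,:,::-1])
s=robot.state();print(s["eef_pos"],s["ee_rot"])
E
```

```text
[0.57882757 0.30911815 0.16707021] [ 0.72709615  0.68652566 -0.00347221 -0.00128876]
```

View pics/a1.png

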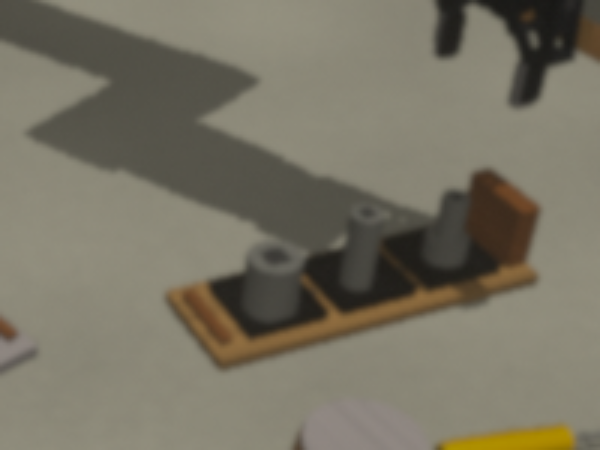

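```bash
cat > look.py <<'E'
import sys
from rig import robot
from h import *
def look(tag,crops,xy={}):
    s=robot.state();out=[]
    for v in crops:
        p=robot.snapshot(v);im=cv2.resize(p["img"][:,:,::-1],None,fx=3,fy=3,interpolation=cv2.INTER_CUBIC).copy()
        for n,(x,y) in xy.items():
            for X in cyl(n,x,y):
                h=cv2.convexHull(((proj(p,X)+.5)*3-.5).astype(np.float32));cv2.polylines(im,[np.round(h).astype(int)],True,(0,255,255),1,cv2.LINE_AA)
        u=(proj(p,[s["eef_pos"]])[0]+.5)*3-.5
        cv2.drawMarker(im,tuple(np.round(u).astype(int)),(0,0,255),0,12,1)
        r0,c0=crops[v];out.append(im[r0*3:r0*3+450,c0*3:c0*3+390])
    cv2.imwrite(f"pics/{tag}.png",np.hstack(out))
    s=robot.state();print(s["eef_pos"],s["ee_rot"],s["t"])
E
python3 -c "
from look import *
look('l1',{'top':(90,80),'scene':(90,270)},{'socket_deep':(.577,.219),'socket_wide':(.572,.1345),'socket_stepped':(.5815,.311)})"
```

```text
[0.58093907 0.30944585 0.17177617] [ 7.27373954e-01  6.86241239e-01 -2.93591170e-04 -8.08065027e-05] 4.3
```

View pics/l1.png

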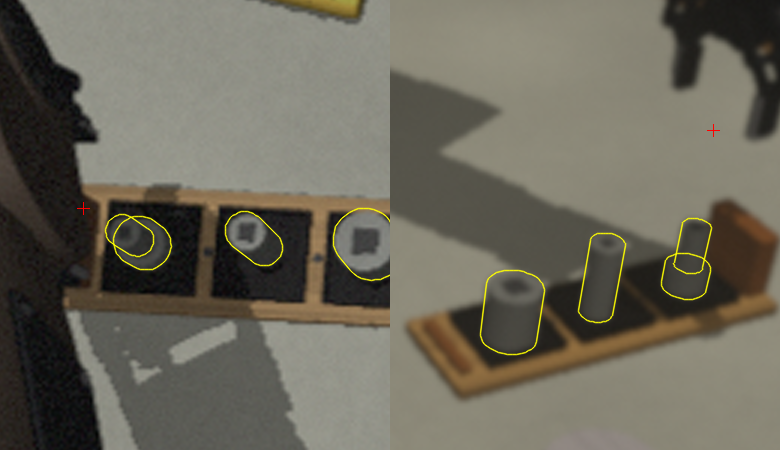

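The overlays still match. The TCP marker lies between the open fingers, over the stepped socket, so I'm descending.

move_arm --plan '[0, 0, 0, 0.1, 0.15, -2.5, 1, 0, 0, 0, 0.1, 0.15, -5, 1, 0, 0, 0, 0.1, 0.15, -7.5, 1, 0, 0, 0, 0.1, 0.15, -9.5, 1, 0, 0, 0, 0.1, 0.15, -11, 1]'

```text
t: 4.72
eef_pos: [0.5826, 0.3109, 0.0619]
ee_rot: [0.728, 0.686, 0.001, 0.0]
contact_force: [-0.0, -1.0, 0.2]
finger_gap: 0.0851
```

move_arm --plan '[0, 0, 0, 0, 0, -0.9, 1, 0, 0, 0, 0, 0, -1.7, 1, 0, 0, 0, 0, 0, -1.7, 1, 0, 0, 0, 0, 0, -1.7, 1, 0, 0, 0, 0, 0, -1.7, 1]'

```text
t: 5.13
eef_pos: [0.5824, 0.3112, 0.0456]
ee_rot: [0.727, 0.686, 0.001, 0.0]
contact_force: [-0.1, -0.4, 0.6]
finger_gap: 0.0853
```

```bash
python3 -c "
from look import *
look('l2',{'top':(90,80),'scene':(90,270)},{})"
```

```text
[0.58220484 0.31117873 0.04541492] [7.27310682e-01 6.86307866e-01 7.62993467e-04 3.22158258e-04] 5.2333
```

View pics/l2.png

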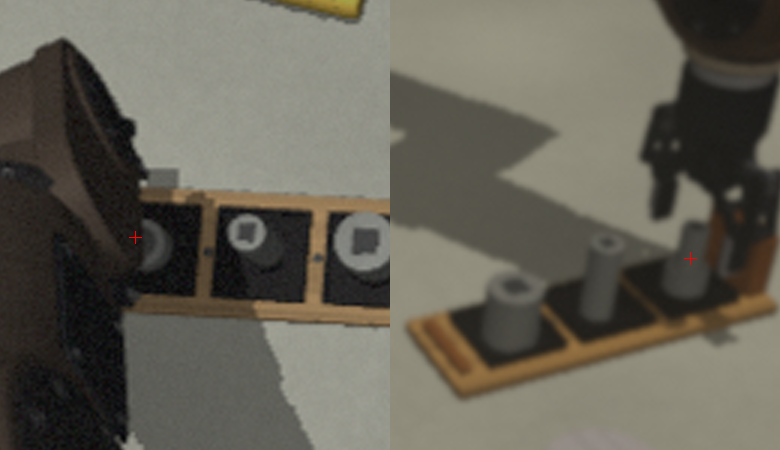

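The fingers straddle the neck, with the TCP marker on the socket. I'm closing the gripper.

move_arm --plan '[0, 0, 0, 0, 0, 0, 0.2, 0, 0, 0, 0, 0, 0, -0.1, 0, 0, 0, 0, 0, 0, -0.4, 0, 0, 0, 0, 0, 0, -0.7, 0, 0, 0, 0, 0, 0, -1]'

```text
t: 5.65
eef_pos: [0.5818, 0.311, 0.0444]
ee_rot: [0.727, 0.686, 0.0, 0.0]
contact_force: [0.0, 0.2, -0.1]
finger_gap: 0.0255
```

move_arm --plan '[0, 0, 0, 0, 0, 0, -1, 0, 0, 0, 0, 0, 0, -1, 0, 0, 0, 0, 0, 0, -1, 0, 0, 0, 0, 0, 0, -1, 0, 0, 0, 0, 0, 0, -1]'

```text
t: 6.07
eef_pos: [0.5818, 0.311, 0.0445]
ee_rot: [0.727, 0.686, 0.0, 0.0]
contact_force: [-0.6, -0.4, 3.8]
finger_gap: 0.0225
```

move_arm --plan '[0, 0, 0, 0, 0, 0.5, -1, 0, 0, 0, 0, 0, 1.5, -1, 0, 0, 0, 0, 0, 3, -1, 0, 0, 0, 0, 0, 5, -1, 0, 0, 0, 0, 0, 7, -1]'

```text
t: 6.48
eef_pos: [0.5815, 0.3109, 0.1153]
ee_rot: [0.727, 0.686, -0.0, -0.0]
contact_force: [0.9, 0.4, -1.0]
finger_gap: 0.0221
```

move_arm --plan '[0, 0, 0, 0, 0, 2, -1, 0, 0, 0, 0, 0, 3.5, -1, 0, 0, 0, 0, 0, 4.5, -1, 0, 0, 0, 0, 0, 4.5, -1, 0, 0, 0, 0, 0, 4.5, -1]'

```text
t: 6.9
eef_pos: [0.5817, 0.3109, 0.1595]
ee_rot: [0.727, 0.686, 0.0, 0.0]
contact_force: [0.0, -1.0, -1.7]
finger_gap: 0.0224
```

```bash
python3 -c "
from look import *
look('l3',{'top':(90,80),'scene':(70,290)},{})
print(robot.state()['finger_gap'])"
```

```text
[0.58130811 0.31079186 0.15828253] [ 7.27325308e-01  6.86292401e-01 -7.53652622e-04 -2.64030733e-04] 7.0
0.022277158376075967
```

View pics/l3.png

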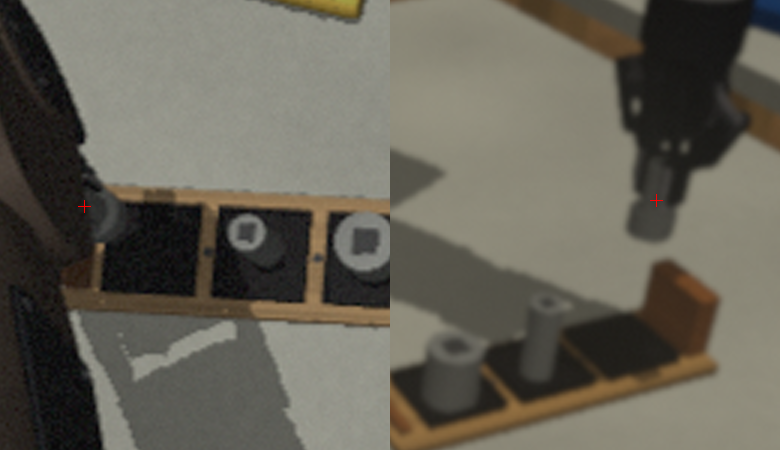

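The stepped socket is held upright. I'm carrying it to the right-hand grey tray.

move_arm --plan '[0, 0, 0, 0, -1, 0, -1, 0, 0, 0.02, -0.2, -3, 0, -1, 0, 0, 0.04, -0.5, -6, 0, -1, 0, 0, 0.06, -0.8, -9, 0, -1, 0, 0, 0.08, -1, -12.5, 0, -1]'

```text
t: 7.42
eef_pos: [0.5709, 0.1848, 0.1584]
ee_rot: [0.699, 0.716, -0.001, -0.0]
contact_force: [-0.0, -0.2, -1.9]
finger_gap: 0.0225
```

move_arm --plan '[0, 0, 0.02, -0.3, -3.5, 0, -1, 0, 0, 0.04, -0.6, -7, 0, -1, 0, 0, 0.06, -0.9, -10.5, 0, -1, 0, 0, 0.08, -1.2, -14, 0, -1, 0, 0, 0.1, -1.5, -17.5, 0, -1]'

```text
t: 7.83
eef_pos: [0.5558, 0.0089, 0.1587]
ee_rot: [0.662, 0.749, -0.0, -0.0]
contact_force: [1.4, -0.6, -1.8]
finger_gap: 0.0225
```

move_arm --plan '[0, 0, 0.02, -0.3, -3.5, 0, -1, 0, 0, 0.04, -0.6, -7, 0, -1, 0, 0, 0.06, -0.9, -10.5, 0, -1, 0, 0, 0.08, -1.2, -14, 0, -1, 0, 0, 0.1, -1.5, -17.5, 0, -1]'

```text
t: 8.25
eef_pos: [0.5406, -0.1661, 0.1587]
ee_rot: [0.624, 0.781, -0.0, -0.001]
contact_force: [2.1, 0.3, -1.7]
finger_gap: 0.022
```

move_arm --plan '[0, 0, 0, -0.3, -3, 0, -1, 0, 0, 0, -0.6, -6, 0, -1, 0, 0, 0, -0.9, -9, 0, -1, 0, 0, 0, -1.2, -11.5, 0, -1, 0, 0, 0, -1.2, -13, 0, -1]'

```text
t: 8.67
eef_pos: [0.5284, -0.2968, 0.1585]
ee_rot: [0.625, 0.78, -0.0, -0.001]
contact_force: [-0.6, -0.2, -1.8]
finger_gap: 0.023
```

move_arm --plan '[0, 0, 0, 0, -0.5, 0, -1, 0, 0, 0, 0, -0.5, 0, -1, 0, 0, 0, 0, -0.5, 0, -1]'

```text
t: 8.92
eef_pos: [0.5296, -0.2981, 0.159]
ee_rot: [0.624, 0.781, 0.0, -0.0]
contact_force: [0.0, -0.1, -1.6]
finger_gap: 0.0221
```

move_arm --plan '[0, 0, 0, 0, -0.1, -1.5, -1, 0, 0, 0, 0, -0.1, -4, -1, 0, 0, 0, 0, -0.1, -6.5, -1, 0, 0, 0, 0, -0.1, -8.5, -1, 0, 0, 0, 0, -0.1, -10, -1]'

```text
t: 9.33
eef_pos: [0.5296, -0.2979, 0.0577]
ee_rot: [0.624, 0.782, 0.0, -0.001]
contact_force: [0.0, 0.1, -1.8]
finger_gap: 0.0223
```

move_arm --plan '[0, 0, 0, 0, 0, -0.5, -1, 0, 0, 0, 0, 0, -0.8, -1, 0, 0, 0, 0, 0, -0.8, -1, 0, 0, 0, 0, 0, -0.8, -1]'

```text
t: 9.67
eef_pos: [0.5303, -0.2998, 0.0522]
ee_rot: [0.624, 0.781, 0.0, 0.001]
contact_force: [-0.8, 1.0, -1.4]
finger_gap: 0.0222
```

```bash
python3 -c "
from look import *
look('l4',{'top':(110,310),'scene':(160,80)},{})
print(robot.state()['finger_gap'])"
```

```text
[ 0.53020492 -0.30006062  0.05240928] [6.24325794e-01 7.81163589e-01 8.24786825e-05 8.61945540e-04] 9.7667
0.022247789858537793
```

View pics/l4.png

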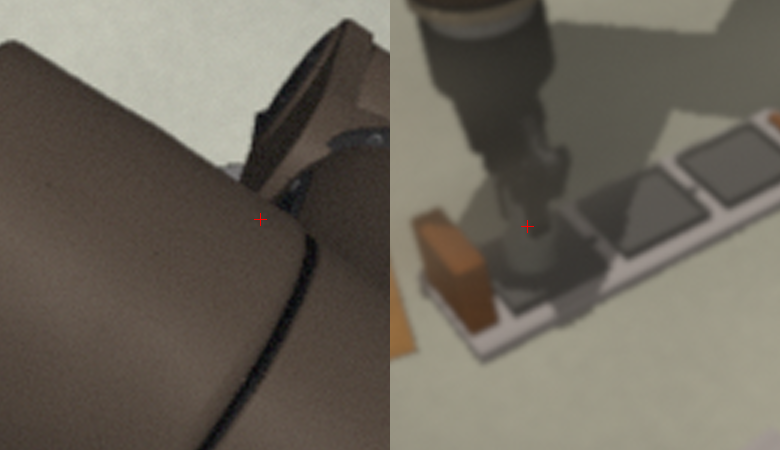

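The socket hangs about 8 mm above the middle of the tray. I'm lowering it slowly.

move_arm --plan '[0, 0, 0, 0, 0.05, -0.2, -1, 0, 0, 0, 0, 0.1, -0.4, -1, 0, 0, 0, 0, 0.1, -0.6, -1, 0, 0, 0, 0, 0.1, -0.6, -1, 0, 0, 0, 0, 0.1, -0.6, -1]'

```text
t: 10.18
eef_pos: [0.5297, -0.299, 0.0452]
ee_rot: [0.624, 0.781, 0.0, -0.0]
contact_force: [0.4, 0.1, -1.8]
finger_gap: 0.0221
```

move_arm --plan '[0, 0, 0, 0, 0, -0.1, -1, 0, 0, 0, 0, 0, -0.1, -1, 0, 0, 0, 0, 0, -0.1, -1]'

```text
t: 10.43
eef_pos: [0.5298, -0.2991, 0.0445]
ee_rot: [0.624, 0.781, 0.0, 0.0]
contact_force: [-0.2, -0.0, 1.1]
finger_gap: 0.0226
```

It has touched down: the force changed from -1.8 to +1.1 N. I'm opening the gripper.

move_arm --plan '[0, 0, 0, 0, 0, 0, -0.4, 0, 0, 0, 0, 0, 0, -0.2, 0, 0, 0, 0, 0, 0, 0.2, 0, 0, 0, 0, 0, 0, 0.6, 0, 0, 0, 0, 0, 0, 1]'

```text
t: 10.85
eef_pos: [0.5298, -0.299, 0.0443]
ee_rot: [0.624, 0.781, 0.0, 0.0]
contact_force: [0.3, 0.3, 0.1]
finger_gap: 0.0689
```

move_arm --plan '[0, 0, 0, 0, 0, 0, 1, 0, 0, 0, 0, 0, 0, 1, 0, 0, 0, 0, 0, 1, 1, 0, 0, 0, 0, 0, 2.5, 1, 0, 0, 0, 0, 0, 5, 1]'

```text
t: 11.27
eef_pos: [0.529, -0.2985, 0.0938]
ee_rot: [0.624, 0.781, -0.0, -0.002]
contact_force: [-0.0, 0.1, 0.2]
finger_gap: 0.0854
```

move_arm --plan '[0, 0, 0, 0, 0, 3, 1, 0, 0, 0, 0, 0, 6, 1, 0, 0, -0.02, 0, 3, 8, 1, 0, 0, -0.04, 0.2, 6, 9, 1, 0, 0, -0.06, 0.4, 9, 9, 1]'

```text
t: 11.68
eef_pos: [0.5343, -0.2086, 0.1878]
ee_rot: [0.648, 0.761, 0.001, 0.002]
contact_force: [0.6, 0.5, -0.9]
finger_gap: 0.085
```

move_arm --plan '[0, 0, -0.02, 0.4, 3.5, 0, 1, 0, 0, -0.04, 0.8, 7, 0, 1, 0, 0, -0.06, 1.2, 10.5, 0, 1, 0, 0, -0.08, 1.6, 14, 0, 1, 0, 0, -0.1, 2, 17.5, 0, 1]'

```text
t: 12.1
eef_pos: [0.5536, -0.0323, 0.1852]
ee_rot: [0.685, 0.728, 0.0, 0.0]
contact_force: [-0.1, -0.4, 0.2]
finger_gap: 0.0856
```

```bash
python3 -c "
from look import *
look('l5',{'top':(110,310),'scene':(160,80)},{'socket_stepped':(.5295,-.299)})
print(robot.state()['finger_gap'])"
```

```text
[ 0.55379033 -0.02995836  0.18521437] [6.83660963e-01 7.29799629e-01 4.20621623e-04 1.09935447e-04] 12.2
0.08555676620665802
```

View pics/l5.png

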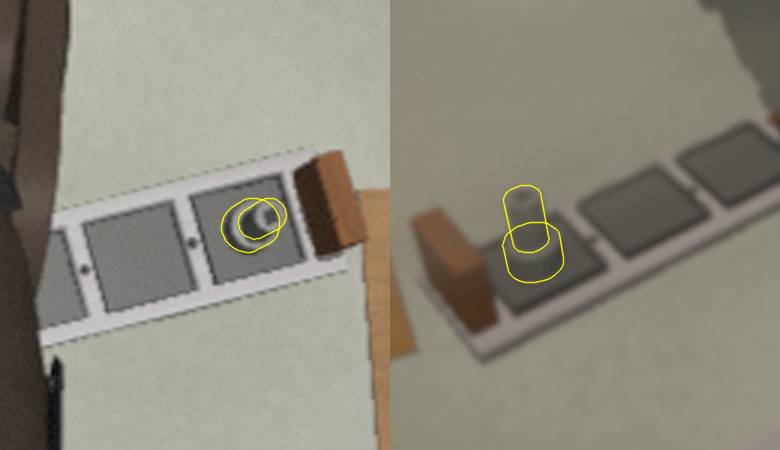

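The stepped socket stands upright in the middle of the right-hand tray. Next is the deep socket.

move_arm --plan '[0, 0, -0.03, 0.5, 3.5, 0, 1, 0, 0, -0.06, 0.8, 7, 0, 1, 0, 0, -0.09, 1.2, 10.5, 0, 1, 0, 0, -0.12, 1.6, 14, 0, 1, 0, 0, -0.12, 2, 17.5, 0, 1]'

```text
t: 12.62
eef_pos: [0.5738, 0.1422, 0.1851]
ee_rot: [0.728, 0.685, 0.0, 0.0]
contact_force: [0.2, -0.6, 0.2]
finger_gap: 0.0854
```

move_arm --plan '[0, 0, 0, 0.3, 3, 0, 1, 0, 0, 0, 0.3, 5.5, 0, 1, 0, 0, 0, 0.3, 7.4, 0, 1, 0, 0, 0, 0.3, 7.4, -1.5, 1, 0, 0, 0, 0.3, 7.4, -4, 1]'

```text
t: 13.03
eef_pos: [0.5779, 0.2162, 0.1466]
ee_rot: [0.727, 0.687, 0.002, 0.001]
contact_force: [0.3, 0.1, -0.6]
finger_gap: 0.0857
```

move_arm --plan '[0, 0, 0, 0, 0, -1.5, 1, 0, 0, 0, 0, 0, -2, 1, 0, 0, 0, 0, 0, -2, 1, 0, 0, 0, 0, 0, -2, 1]'

```text
t: 13.37
eef_pos: [0.5772, 0.2147, 0.1252]
ee_rot: [0.727, 0.686, 0.0, 0.0]
contact_force: [0.5, -0.2, 0.9]
finger_gap: 0.0856
```

```bash
python3 -c "
from look import *
look('l6',{'top':(90,80),'scene':(90,270)},{'socket_deep':(.577,.219),'socket_wide':(.572,.1345)})"
```

```text
[0.57735691 0.21488141 0.12565178] [7.27396134e-01 6.86217116e-01 8.31708998e-04 4.91502827e-04] 13.4667
```

View pics/l6.png

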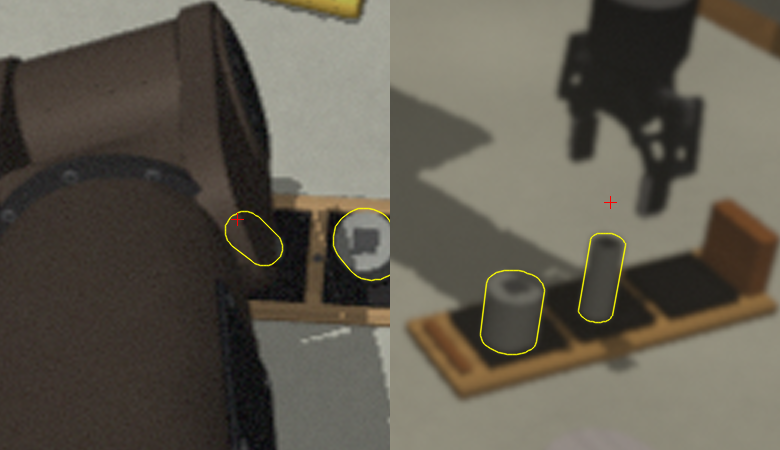

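move_arm --plan '[0, 0, 0, 0, 0.3, -1.5, 1, 0, 0, 0, 0, 0.3, -3.5, 1, 0, 0, 0, 0, 0.3, -5.5, 1, 0, 0, 0, 0, 0.3, -7.5, 1, 0, 0, 0, 0, 0.3, -8.5, 1]'

```text
t: 13.88
eef_pos: [0.5765, 0.2178, 0.0383]
ee_rot: [0.727, 0.686, -0.0, -0.0]
contact_force: [0.1, -0.1, 0.5]
finger_gap: 0.0856
```

move_arm --plan '[0, 0, 0, 0, 0, 0, 0.6, 0, 0, 0, 0, 0, 0, 0.2, 0, 0, 0, 0, 0, 0, -0.2, 0, 0, 0, 0, 0, 0, -0.6, 0, 0, 0, 0, 0, 0, -1]'

```text
t: 14.3
eef_pos: [0.5773, 0.2181, 0.0406]
ee_rot: [0.727, 0.686, 0.001, 0.0]
contact_force: [-1.3, 0.2, 16.0]
finger_gap: 0.0266
```

move_arm --plan '[0, 0, 0, 0, 0, 0, -1, 0, 0, 0, 0, 0, 0, -1, 0, 0, 0, 0, 0, 0, -1, 0, 0, 0, 0, 0, 0, -1, 0, 0, 0, 0, 0, 0, -1]'

```text
t: 14.72
eef_pos: [0.5773, 0.2181, 0.0407]
ee_rot: [0.727, 0.686, 0.001, 0.0]
contact_force: [-0.2, 0.1, 6.2]
finger_gap: 0.0265
```

move_arm --plan '[0, 0, 0, 0, 0, 0.5, -1, 0, 0, 0, 0, 0, 1.5, -1, 0, 0, 0, 0, 0, 3, -1, 0, 0, 0, 0, 0, 5, -1, 0, 0, 0, 0, 0, 7.5, -1]'

```text
t: 15.13
eef_pos: [0.5762, 0.2178, 0.115]
ee_rot: [0.727, 0.686, -0.001, -0.0]
contact_force: [0.4, 0.3, -2.3]
finger_gap: 0.0269
```

move_arm --plan '[0, 0, 0, 0, 0, 2, -1, 0, 0, 0, 0, 0, 3.5, -1, 0, 0, 0, 0, 0, 4.5, -1, 0, 0, 0, 0, 0, 4.5, -1, 0, 0, 0, 0, 0, 4.5, -1]'

```text
t: 15.55
eef_pos: [0.5766, 0.218, 0.1596]
ee_rot: [0.727, 0.686, 0.0, 0.0]
contact_force: [-0.4, 0.1, -2.7]
finger_gap: 0.0265
```

```bash
python3 -c "
from look import *
look('l7',{'top':(90,80),'scene':(70,270)})
print(robot.state()['finger_gap'])"
```

```text
[0.57631408 0.217851   0.1583781 ] [ 7.27327826e-01  6.86289787e-01 -6.63029510e-04 -3.49009141e-04] 15.65
0.027182749848367556
```

View pics/l7.png

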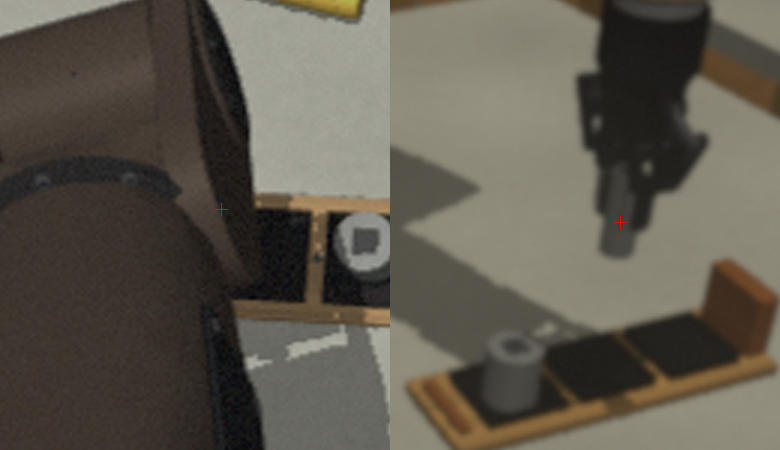

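The deep socket is held upright. I'm carrying it to the middle tray.

move_arm --plan '[0, 0, 0, -0.2, -1, 0, -1, 0, 0, 0.03, -0.5, -3, 0, -1, 0, 0, 0.06, -1, -6, 0, -1, 0, 0, 0.09, -1.5, -9, 0, -1, 0, 0, 0.12, -2, -12.5, 0, -1]'

```text
t: 16.07
eef_pos: [0.5558, 0.0918, 0.1584]
ee_rot: [0.684, 0.73, -0.001, -0.001]
contact_force: [-0.2, 0.0, -1.9]
finger_gap: 0.0268
```

move_arm --plan '[0, 0, 0.03, -0.5, -3.5, 0, -1, 0, 0, 0.06, -1, -7, 0, -1, 0, 0, 0.09, -1.5, -10.5, 0, -1, 0, 0, 0.12, -2, -14, 0, -1, 0, 0, 0.16, -2.5, -17.5, 0, -1]'

```text
t: 16.48
eef_pos: [0.5306, -0.084, 0.1587]
ee_rot: [0.624, 0.781, -0.0, -0.001]
contact_force: [0.8, -0.5, -1.9]
finger_gap: 0.0268
```

move_arm --plan '[0, 0, 0, -0.5, -3, 0, -1, 0, 0, 0, -1, -6, 0, -1, 0, 0, 0, -1.5, -9, 0, -1, 0, 0, 0, -2, -11.5, 0, -1, 0, 0, 0, -2, -13.3, 0, -1]'

```text
t: 16.9
eef_pos: [0.5101, -0.2174, 0.1585]
ee_rot: [0.625, 0.781, -0.0, -0.001]
contact_force: [1.5, 0.1, -2.9]
finger_gap: 0.0266
```

move_arm --plan '[0, 0, 0, 0, 0, 0, -1, 0, 0, 0, 0, 0, -1, -1, 0, 0, 0, 0, 0, -3, -1, 0, 0, 0, 0, 0, -5, -1, 0, 0, 0, 0, 0, -7, -1]'

```text
t: 17.32
eef_pos: [0.5112, -0.214, 0.0877]
ee_rot: [0.624, 0.781, -0.0, -0.0]
contact_force: [-0.0, -0.3, -2.2]
finger_gap: 0.0266
```

move_arm --plan '[0, 0, 0, 0, 0, -1.5, -1, 0, 0, 0, 0, 0, -2.8, -1, 0, 0, 0, 0, 0, -3.5, -1, 0, 0, 0, 0, 0, -3.5, -1, 0, 0, 0, 0, 0, -3.5, -1]'

```text
t: 17.73
eef_pos: [0.5116, -0.2145, 0.054]
ee_rot: [0.624, 0.781, -0.0, -0.0]
contact_force: [0.3, -0.3, -2.1]
finger_gap: 0.0268
```

```bash
python3 -c "
from look import *
look('l8',{'top':(110,310),'scene':(130,100)})
print(robot.state()['finger_gap'])"
```

```text
[ 0.51202452 -0.21492349  0.05490705] [6.24316561e-01 7.81171293e-01 1.13591504e-04 4.80548662e-04] 17.8333
0.026386855240781857
```

View pics/l8.png

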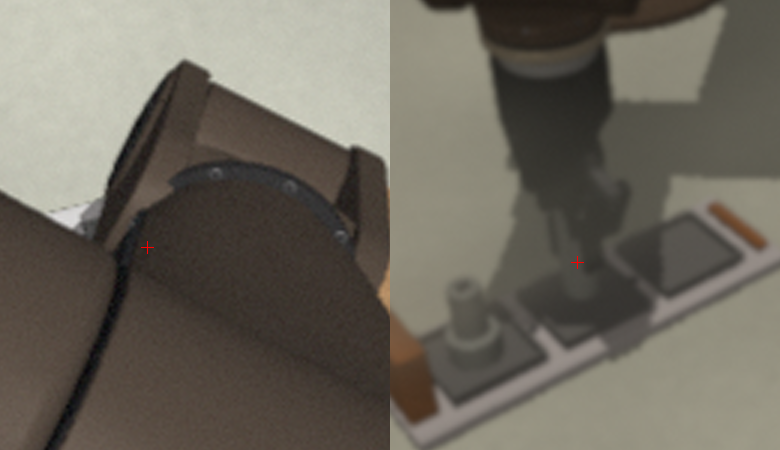

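move_arm --plan '[0, 0, 0, 0, 0, -0.4, -1, 0, 0, 0, -0.1, 0, -0.8, -1, 0, 0, 0, -0.1, 0, -1.1, -1, 0, 0, 0, -0.1, 0, -1.3, -1, 0, 0, 0, -0.1, 0, -1.3, -1]'

```text
t: 18.25
eef_pos: [0.5106, -0.215, 0.0409]
ee_rot: [0.624, 0.781, -0.0, -0.0]
contact_force: [-0.1, 1.1, -1.8]
finger_gap: 0.0268
```

move_arm --plan '[0, 0, 0, 0, 0, -0.1, -1, 0, 0, 0, 0, 0, -0.1, -1, 0, 0, 0, 0, 0, -0.1, -1]'

```text
t: 18.5
eef_pos: [0.5108, -0.2151, 0.0407]
ee_rot: [0.624, 0.781, 0.0, 0.0]
contact_force: [-2.3, 0.2, 2.9]
finger_gap: 0.0267
```

Touchdown (+2.9 N). I'm releasing and moving off toward the wide socket.

move_arm --plan '[0, 0, 0, 0, 0, 0, -0.3, 0, 0, 0, 0, 0, 0, -0.1, 0, 0, 0, 0, 0, 0, 0.2, 0, 0, 0, 0, 0, 0, 0.6, 0, 0, 0, 0, 0, 0, 1]'

```text
t: 18.92
eef_pos: [0.5108, -0.215, 0.0403]
ee_rot: [0.624, 0.781, 0.0, 0.0]
contact_force: [0.3, -0.1, -1.0]
finger_gap: 0.0731
```

move_arm --plan '[0, 0, 0, 0, 0, 0, 1, 0, 0, 0, 0, 0, 0, 1, 0, 0, 0, 0, 0, 1, 1, 0, 0, 0, 0, 0, 2.5, 1, 0, 0, 0, 0, 0, 5, 1]'

```text
t: 19.33
eef_pos: [0.51, -0.2146, 0.09]
ee_rot: [0.624, 0.781, -0.0, -0.002]
contact_force: [-0.7, 0.9, -0.7]
finger_gap: 0.0854
```

move_arm --plan '[0, 0, 0, 0, 0, 3, 1, 0, 0, 0, 0, 0, 6, 1, 0, 0, -0.03, 0.3, 3, 8, 1, 0, 0, -0.06, 0.6, 6, 9, 1, 0, 0, -0.09, 1, 9, 9, 1]'

```text
t: 19.75
eef_pos: [0.5213, -0.1245, 0.1837]
ee_rot: [0.66, 0.751, 0.001, 0.002]
contact_force: [0.8, -0.4, -0.6]
finger_gap: 0.0854
```

move_arm --plan '[0, 0, -0.04, 0.7, 3.5, 0, 1, 0, 0, -0.08, 1.4, 7, 0, 1, 0, 0, -0.12, 2.1, 10.5, 0, 1, 0, 0, -0.16, 2.8, 14, 0, 1, 0, 0, -0.19, 3.5, 17, 0, 1]'

```text
t: 20.17
eef_pos: [0.5557, 0.0472, 0.1812]
ee_rot: [0.728, 0.686, 0.0, 0.0]
contact_force: [1.6, 0.0, 0.1]
finger_gap: 0.0853
```

```bash
python3 -c "
from look import *
look('l9',{'top':(110,310),'scene':(160,80)},{'socket_stepped':(.5295,-.299),'socket_deep':(.511,-.215)})
print(robot.state()['finger_gap'])"
```

```text
[0.55612181 0.04862038 0.18110581] [7.26388976e-01 6.87283583e-01 5.35404559e-04 2.13791925e-04] 20.2667
0.08526995031329893
```

View pics/l9.png

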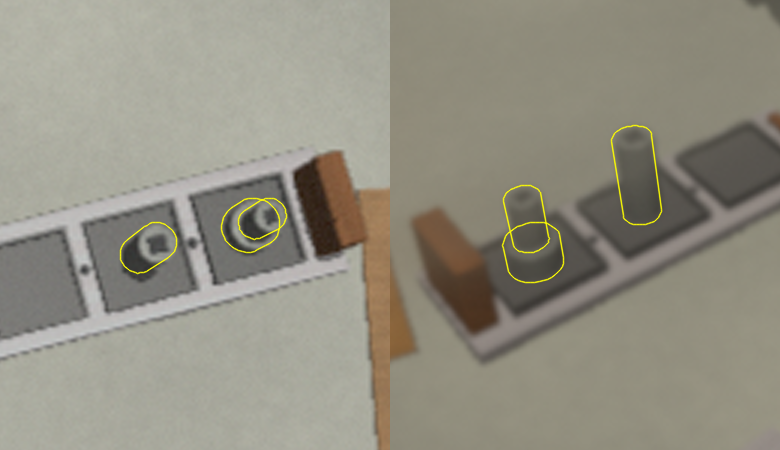

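The deep socket stands upright in the middle tray. Next is the wide one at (0.572, 0.134).

move_arm --plan '[0, 0, -0.005, 0.6, 3, 0, 1, 0, 0, -0.005, 1.2, 6, 0, 1, 0, 0, -0.005, 1.6, 8.5, -1, 1, 0, 0, -0.005, 1.6, 8.5, -3, 1, 0, 0, -0.005, 1.6, 8.5, -5, 1]'

```text
t: 20.68
eef_pos: [0.572, 0.1309, 0.1308]
ee_rot: [0.728, 0.685, 0.001, 0.001]
contact_force: [0.7, -0.6, -0.5]
finger_gap: 0.0854
```

move_arm --plan '[0, 0, 0, 0, 0, -1, 1, 0, 0, 0, 0, 0, -1, 1, 0, 0, 0, 0, 0, -1, 1]'

```text
t: 20.93
eef_pos: [0.5719, 0.1295, 0.1207]
ee_rot: [0.729, 0.684, -0.0, -0.0]
contact_force: [-0.0, 0.3, 0.9]
finger_gap: 0.0855
```

```bash
python3 -c "
from look import *
look('l10',{'top':(90,80),'scene':(110,250)},{'socket_wide':(.572,.134)})"
```

```text
[0.57230985 0.12953966 0.12152152] [7.29246778e-01 6.84250324e-01 6.21057540e-04 4.94344920e-04] 21.0333
```

View pics/l10.png

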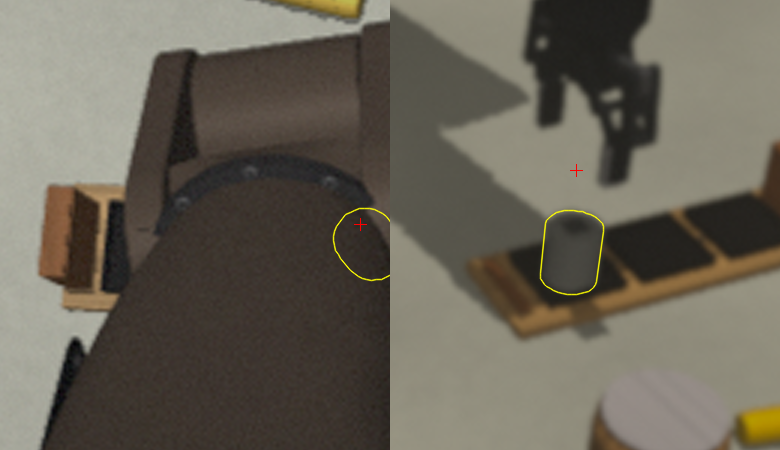

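move_arm --plan '[0, 0, 0, 0, 0.4, -1.5, 1, 0, 0, 0, 0, 0.4, -3.5, 1, 0, 0, 0, 0, 0.4, -5.5, 1, 0, 0, 0, 0, 0.4, -7, 1, 0, 0, 0, 0, 0.4, -8, 1]'

```text
t: 21.45
eef_pos: [0.5719, 0.1337, 0.04]
ee_rot: [0.729, 0.684, 0.0, 0.0]
contact_force: [1.0, 0.6, -0.1]
finger_gap: 0.0855
```

move_arm --plan '[0, 0, 0, 0, 0, -0.7, 1, 0, 0, 0, 0, 0, -1.2, 1, 0, 0, 0, 0, 0, -1.2, 0.7, 0, 0, 0, 0, 0, -1.2, 0.4, 0, 0, 0, 0, 0, -1.2, 0.2]'

```text
t: 21.87
eef_pos: [0.5721, 0.134, 0.0291]
ee_rot: [0.729, 0.684, 0.001, 0.0]
contact_force: [0.4, 0.1, 0.6]
finger_gap: 0.0518
```

move_arm --plan '[0, 0, 0, 0, 0, 0, 0, 0, 0, 0, 0, 0, 0, -0.4, 0, 0, 0, 0, 0, 0, -1, 0, 0, 0, 0, 0, 0, -1, 0, 0, 0, 0, 0, 0, -1]'

```text
t: 22.28
eef_pos: [0.5721, 0.134, 0.0294]
ee_rot: [0.729, 0.685, 0.001, 0.0]
contact_force: [-1.5, -0.8, 6.6]
finger_gap: 0.0447
```

move_arm --plan '[0, 0, 0, 0, 0, 0, -1, 0, 0, 0, 0, 0, 0, -1, 0, 0, 0, 0, 0, 0, -1, 0, 0, 0, 0, 0, 0, -1]'

```text
t: 22.62
eef_pos: [0.5721, 0.134, 0.0294]
ee_rot: [0.729, 0.685, 0.001, 0.0]
contact_force: [-2.0, -0.9, 5.9]
finger_gap: 0.0444
```

move_arm --plan '[0, 0, 0, 0, 0, 0.5, -1, 0, 0, 0, 0, 0, 1.5, -1, 0, 0, 0, 0, 0, 3, -1, 0, 0, 0, 0, 0, 5, -1, 0, 0, 0, 0, 0, 7.5, -1]'

```text
t: 23.03
eef_pos: [0.5711, 0.1339, 0.1039]
ee_rot: [0.729, 0.684, -0.001, -0.001]
contact_force: [0.7, -0.4, -2.5]
finger_gap: 0.0445
```

move_arm --plan '[0, 0, 0, 0, 0, 2, -1, 0, 0, 0, 0, 0, 3.5, -1, 0, 0, 0, 0, 0, 4, -1, 0, 0, 0, 0, 0, 4, -1, 0, 0, 0, 0, 0, 4, -1]'

```text
t: 23.45
eef_pos: [0.5714, 0.134, 0.1431]
ee_rot: [0.729, 0.684, -0.0, -0.0]
contact_force: [0.5, -0.1, -3.5]
finger_gap: 0.0451
```

```bash
python3 -c "
from look import *
look('l11',{'top':(90,80),'scene':(70,250)})
print(robot.state()['finger_gap'])"
```

```text
[0.57122038 0.13391701 0.14230294] [ 7.29024445e-01  6.84487092e-01 -7.21501567e-04 -5.08095628e-04] 23.55
0.04494263708564827
```

View pics/l11.png

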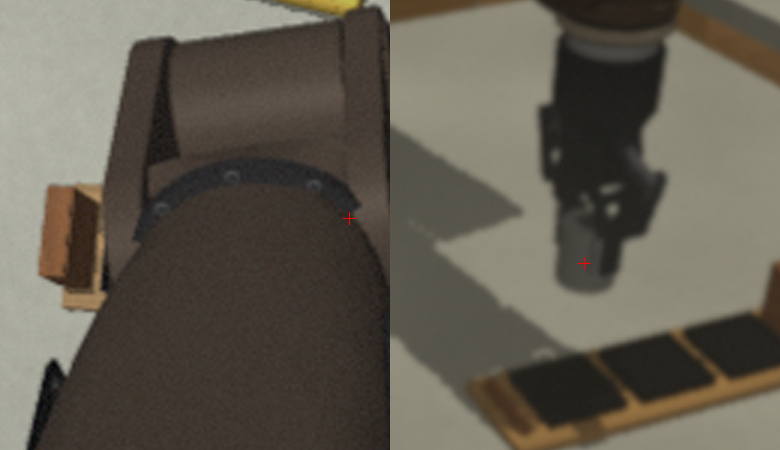

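The wide socket is held upright. I'm carrying it to the left tray.

move_arm --plan '[0, 0, 0.02, -0.3, -1, 0, -1, 0, 0, 0.06, -1, -3.5, 0, -1, 0, 0, 0.1, -2, -6.5, 0, -1, 0, 0, 0.14, -3, -10, 0, -1, 0, 0, 0.18, -4, -13.5, 0, -1]'

```text
t: 23.97
eef_pos: [0.5307, -0.0019, 0.1423]
ee_rot: [0.663, 0.748, -0.001, -0.001]
contact_force: [0.1, 0.2, -3.5]
finger_gap: 0.0447
```

move_arm --plan '[0, 0, 0.04, -1.2, -3.5, 0, -1, 0, 0, 0.08, -2.2, -7, 0, -1, 0, 0, 0.1, -3, -10, 0, -1, 0, 0, 0.1, -3.8, -12, 0, -1, 0, 0, 0.1, -3.9, -13, 0, -1]'

```text
t: 24.38
eef_pos: [0.4913, -0.1331, 0.1425]
ee_rot: [0.627, 0.779, -0.0, -0.001]
contact_force: [0.3, 0.7, -2.6]
finger_gap: 0.0446
```

move_arm --plan '[0, 0, 0, 0, 0, 0, -1, 0, 0, 0, 0, 0, -1, -1, 0, 0, 0, 0, 0, -3, -1, 0, 0, 0, 0, 0, -5, -1, 0, 0, 0, 0, 0, -7, -1]'

```text
t: 24.8
eef_pos: [0.4929, -0.1296, 0.0718]
ee_rot: [0.626, 0.78, 0.0, -0.0]
contact_force: [-0.8, 0.9, -3.6]
finger_gap: 0.0448
```

move_arm --plan '[0, 0, 0, 0, 0, -1.5, -1, 0, 0, 0, 0, 0, -2.7, -1, 0, 0, 0, 0, 0, -3.2, -1, 0, 0, 0, 0, 0, -3.2, -1, 0, 0, 0, 0, 0, -3.2, -1]'

```text
t: 25.22
eef_pos: [0.4929, -0.1303, 0.0411]
ee_rot: [0.626, 0.78, -0.0, -0.0]
contact_force: [-0.4, 0.4, -2.9]
finger_gap: 0.0448
```

```bash
python3 -c "
from look import *
look('l12',{'top':(110,280),'scene':(130,120)})
print(robot.state()['finger_gap'])"
```

```text
[ 0.49312487 -0.13074527  0.0418287 ] [6.26205626e-01 7.79657805e-01 1.70417518e-04 4.38411341e-04] 25.3167
0.044660401717842683
```

View pics/l12.png

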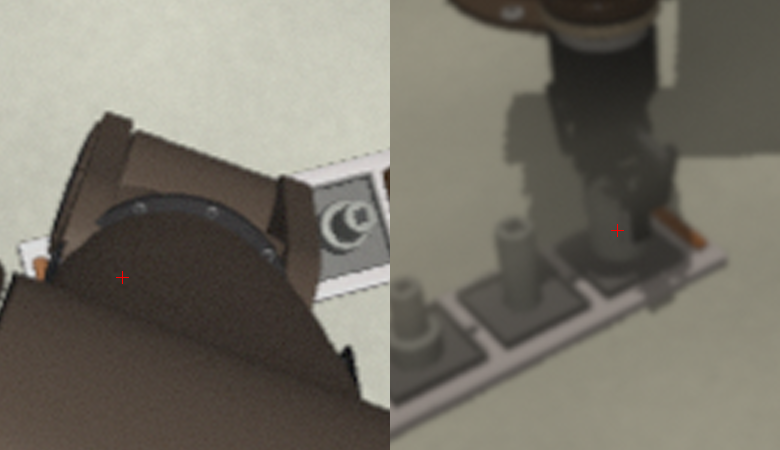

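move_arm --plan '[0, 0, 0, 0, 0, -0.4, -1, 0, 0, 0, -0.1, 0, -0.7, -1, 0, 0, 0, -0.1, 0, -1, -1, 0, 0, 0, -0.1, 0, -1.1, -1, 0, 0, 0, -0.1, 0, -1.1, -1]'

```text
t: 25.73
eef_pos: [0.4916, -0.131, 0.03]
ee_rot: [0.626, 0.779, -0.0, -0.0]
contact_force: [-0.3, 0.0, -3.5]
finger_gap: 0.0447
```

move_arm --plan '[0, 0, 0, 0, 0, -0.1, -1, 0, 0, 0, 0, 0, -0.1, -1, 0, 0, 0, 0, 0, -0.1, -1]'

```text
t: 25.98
eef_pos: [0.4918, -0.1311, 0.0295]
ee_rot: [0.626, 0.78, 0.0, 0.0]
contact_force: [-0.9, -0.1, -1.2]
finger_gap: 0.0448
```

move_arm --plan '[0, 0, 0, 0, 0, -0.05, -1, 0, 0, 0, 0, 0, -0.05, -1, 0, 0, 0, 0, 0, -0.05, -1]'

```text
t: 26.23
eef_pos: [0.4918, -0.1311, 0.0294]
ee_rot: [0.626, 0.78, 0.0, 0.0]
contact_force: [-3.6, -1.1, 6.9]
finger_gap: 0.0448
```

move_arm --plan '[0, 0, 0, 0, 0, 0, 0.2, 0, 0, 0, 0, 0, 0, 0.4, 0, 0, 0, 0, 0, 0, 0.6, 0, 0, 0, 0, 0, 0, 0.8, 0, 0, 0, 0, 0, 0, 1]'

```text
t: 26.65
eef_pos: [0.4918, -0.131, 0.0288]
ee_rot: [0.626, 0.78, 0.0, 0.0]
contact_force: [-0.5, -0.9, 0.1]
finger_gap: 0.0853
```

move_arm --plan '[0, 0, 0, 0, 0, 0, 1, 0, 0, 0, 0, 0, 0, 1, 0, 0, 0, 0, 0, 1, 1, 0, 0, 0, 0, 0, 2.5, 1, 0, 0, 0, 0, 0, 5, 1]'

```text
t: 27.07
eef_pos: [0.491, -0.1307, 0.0786]
ee_rot: [0.626, 0.78, -0.0, -0.001]
contact_force: [-0.7, 0.2, -0.1]
finger_gap: 0.0854
```

move_arm --plan '[0, 0, 0, 0, 0, 3, 1, 0, 0, 0, 0, 0, 6, 1, 0, 0, 0, 0.3, 3, 8, 1, 0, 0, 0, 0.6, 6, 9, 1, 0, 0, 0, 1, 9, 9, 1]'

```text
t: 27.48
eef_pos: [0.5024, -0.0404, 0.1721]
ee_rot: [0.627, 0.779, 0.001, 0.002]
contact_force: [0.9, -0.5, 0.0]
finger_gap: 0.0855
```

move_arm --plan '[0, 0, 0, 0.7, 3.5, 0, 1, 0, 0, 0, 1.4, 7, 0, 1, 0, 0, 0, 2.1, 10.5, 0, 1, 0, 0, 0, 2.8, 14, 0, 1, 0, 0, 0, 3.5, 17, 0, 1]'

```text
t: 27.9
eef_pos: [0.5366, 0.1312, 0.1697]
ee_rot: [0.626, 0.78, 0.0, 0.0]
contact_force: [1.0, -1.2, 0.4]
finger_gap: 0.0852
```

move_arm --plan '[0, 0, 0, 0.7, 3.5, 0, 1, 0, 0, 0, 1.4, 7, 0, 1, 0, 0, 0, 1.4, 9, 0, 1, 0, 0, 0, 1.4, 9, 0, 1]'

```text
t: 28.23
eef_pos: [0.5505, 0.2225, 0.1694]
ee_rot: [0.625, 0.781, 0.0, 0.0]
contact_force: [-1.0, -0.3, -0.1]
finger_gap: 0.0853
```

```bash
python3 -c "
from look import *
T={'socket_stepped':(.5295,-.299),'socket_deep':(.511,-.215),'socket_wide':(.492,-.131)}
look('l13',{'top':(110,280),'scene':(140,110)},T)
P={n:robot.snapshot(n) for n in('top','scene')}
for th in S:
  for v in P:
    d=robot.silhouettes(th,P[v])
    if d: print(th,v,round(d[0]['conf'],2),fit(lambda u:-iou(fill(P[v],cyl(th,*u)),d[0]['region']),T[th],[.01,.01]))
print(robot.state()['contact_force'])"
```

```text
[0.55032881 0.21934165 0.1691704 ] [ 6.25760152e-01  7.80015528e-01 -7.96973602e-05  2.95331388e-05] 28.3333
socket_deep top 0.73 (array([ 0.50933997, -0.21598552]), np.float64(-0.8546158075332642))
socket_deep scene 0.81 (array([ 0.50770654, -0.21256415]), np.float64(-0.8346911668777466))
socket_wide top 0.87 (array([ 0.49052467, -0.13226759]), np.float64(-0.9241504669189453))
socket_wide scene 0.68 (array([ 0.49230608, -0.12869634]), np.float64(-0.9444066882133484))
socket_stepped top 0.56 (array([ 0.52935106, -0.30132167]), np.float64(-0.9328680038452148))
socket_stepped scene 0.93 (array([ 0.53057685, -0.29820673]), np.float64(-0.90080326795578))
[ 0.14280447 -0.29221368 -0.17600795]
```

View pics/l13.png

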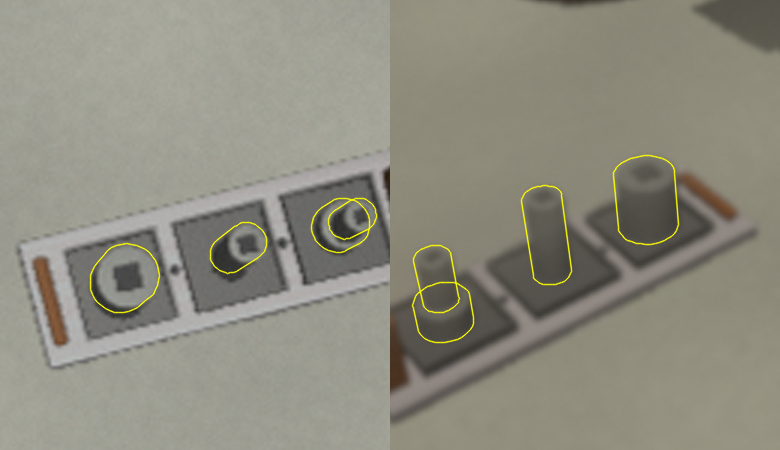

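All three stand upright within about 4 mm of their tray centres, in the right order, and the gripper is clear. I'm handing the job in.

```bash
python3 -c "
from rig import robot
print(robot.job_done())"
```

```text
the job is handed in; nothing more can be done
None
```

I moved all three sockets to the aluminium rack in the order asked and handed the job in at about 28 s of the 88 s allowed. Counted from the tall post, they stand stepped, deep, wide, as they did in the wooden rack. I gripped each one across the row and lowered it until the force reading showed contact. Then I opened the gripper and moved the arm well clear.

In the last pictures all three stand upright, within about 4 mm of their tray centres. The two cameras disagree by 2–4 mm, mostly in y, which is the offset I saw from the start. They differed most from the aim point for the deep socket, at up to 3.3 mm in x and 2.4 mm in y. The force readings I saw never passed about 16 N, and no check failed.

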